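# Stand the full tea tin on the trivet

### The arm

A 6-joint arm with a two-finger parallel gripper is mounted at the origin on a cart in front of the work surface, level with it; the furniture and walls round the work are solid. World frame = base frame: x ahead of the robot, y to its left, z up, the work surface at z = 0. Lengths are in mm, angles in rad, forces in N, time in s.
With the tool pointing down it reaches from about 275 to 825 mm from the base axis. Payload 4.9 kg.
Tool frame: the origin (TCP) lies at the very end of the fingers, on their centre line; the grasp point (between the pads) lies 19 mm behind it; z points along the fingers, y is the direction in which the jaws open and shut (so a half turn about z gives the same grasp; the last joint's range is limited). The gripper opens to 85 mm and grips with 20 to 120 N. Pads are 22 mm wide; open, the fingers measure 114 mm over their backs; the gripper's body (76 mm by 85 mm) begins 54 mm behind the grasp point. The pads swing forward as they close: fully open they stand 13 mm farther back than shut.
Start: joints at [1.002, 0.326, -0.193, 1.052, 0, 1.437], TCP at [231.673, 498.845, 231.281] pointing down, gripper open.
Joint ranges: [-2.65, 2.65], [-0.97, 1.79], [-1.3, 1.35], [-1.93, 2.1], [-1.47, 1.37], [-3.14, 3.14]. Speed limits (rad/s): [2.57, 2.57, 3.14, 3.14, 3.14, 3.14].

### API

Orientations are given as [roll, pitch, yaw] about the fixed x, y, z axes, in that order (R = Rz(yaw) Ry(pitch) Rx(roll)).
In Python, from bench import bot, solve_ik, imaging gives the robot as it stands. Calls block until the motion is done:
- bot.move_ptp(position, orientation): joint-space move of the TCP to a pose.
- bot.movel(position, rot=None, max_speed=150, threshold=None): straight line of the TCP; rot=None keeps the orientation; max_speed is the mean speed in mm/s. With threshold (N) it stops when the force on the tool has changed by that much, and returns True; else False.
- bot.move_j(angles): joint-space move.
- bot.grip(opening, effort=None): opening from 0.0 (shut) to 1.0 (fully open); effort is the grip in N (None keeps the last); returns when the fingers have stopped.
- bot.dwell(seconds).
- solve_ik(position, orientation): joint angles nearest the present ones, or None.
- bot.get_state(): the state.
- imaging.capture(name): name is "side" or "top"; returns the picture (384x512x3 uint8, blue, green, red); there is no depth.
- imaging.camera_model(name): a dict with "K" (3x3 intrinsics, pixels), "position" and "rotation" of the camera in the world. Camera axes: x right, y up, looking along -z (the intrinsics and any distortion apply to the point x, -y, -z); pixel columns grow to the right and rows downward; lengths in mm; the calibration is good to about 2 mm. A picture is of the moment at which its call begins. camera_model takes no time and is no camera call.
A pose or a line that the arm cannot do raises bot.IKError and nothing moves.
- bot.sign_off(): hands the job in, once; it reports no verdict.
The state is a dict: "t": time; "qpos": joint angles; "joint_velocities": joint speeds; "effort": joint torques, N m; "tcp_pos": TCP position; "orientation": TCP orientation; "contact_force": force on the tool from outside, world axes, zero at the start; "wrist_torque": the same for the moment, N m; "opening": opening from 0.0 (shut) to 1.0 (fully open).
Only numpy, scipy, OpenCV 4.12 (cv2) and the standard library are available. Lean on these libraries where they do the work, as an engineer would, in place of code of your own. Each camera call takes 0.05 s, during which the arm holds its last target. There are 200 camera calls.

### The job

Two closed tea tins that look just alike stand at the front of the worktop; one is full, the other nearly empty. Find out by their weight which is the full one and stand it upright, wholly on the round wooden trivet. The nearly empty one shall end standing upright on the worktop, off the trivet; do not tip or drop either tin.

Things in the scene. Friction and masses are not known exactly. Their poses are not given: they have to be found in the camera images.
- tin_a_center (a point): One of two identical closed round green tea tins, standing upright on the worktop (z = 0) among the small things at its front (not the third, like one far back by the wall). Body 66 mm across, grasp it there; lid rim 68 mm across, 71 to 76 mm up, fixed; 88 mm high with the small knob, which is only decoration: do not grasp it. This point is on its axis, 40 mm above its underside; z is up.
- tin_b_center (a point): One of two identical closed round green tea tins, standing upright on the worktop (z = 0) among the small things at its front (not the third, like one far back by the wall). Body 66 mm across, grasp it there; lid rim 68 mm across, 71 to 76 mm up, fixed; 88 mm high with the small knob, which is only decoration: do not grasp it. This point is on its axis, 40 mm above its underside; z is up.
- tin_a: The same tin as tin_a_center; origin at the centre of its underside, z up. Either of the two tins may be the full one: the full tin weighs 0.45 to 0.65 kg in all, the nearly empty one about 0.11 kg. The contents are a loose piece that may shift a little inside.
- tin_b: The same tin as tin_b_center; origin at the centre of its underside, z up. Either of the two tins may be the full one: the full tin weighs 0.45 to 0.65 kg in all, the nearly empty one about 0.11 kg. The contents are a loose piece that may shift a little inside.
- trivet: The trivet of trivet_top; origin at the centre of its underside, on the worktop, z up.
- trivet_top (a point): Round light wooden trivet, 140 mm across and 14 mm thick, flat, with a double dark ring near its edge; it lies fixed on the worktop. This point is the centre of its top face, 14 mm above the worktop.

How it is judged:
By the outcome, as a careful person would: the job done as asked, in the order asked, and still so for the second after the job is handed in, with the robot touching nothing.
It also fails if it takes over 54 s, if anything falls off the work surface, if the arm or the gripper's body presses on something with over 40 N, if the wrist force passes 120 N, or if a joint passes its speed limit or range.

## Working session

There is one attempt and no reset: what is moved stays moved. The work goes in short steps, each a Python script; the robot and the scene stay as the last script left them, time stands still between calls to the robot, and variables do not carry over. Pictures are saved under pics/ and viewed, about 8 in all and at most 12, crops included, and the job is handed in when it is done.

```bash
mkdir -p pics; ls; python3 - <<'E'
from bench import bot, solve_ik, imaging
import cv2,numpy as np
for n in("side","top"):
    cv2.imwrite(f"pics/{n}0.png",imaging.capture(n)); m=imaging.camera_model(n)
    print(n,m)
s=bot.get_state();print(s["t"],s["orientation"],s["opening"],s["contact_force"])
E
```

```text
pics
side {'K': array([[456.42516879,   0.        , 256.92307127],
       [  0.        , 456.42516879, 194.39946745],
       [  0.        ,   0.        ,   1.        ]]), 'position': array([330.04555336, 761.82109581, 394.88864349]), 'rotation': array([ 1.17791735, -0.01116446, -2.91328783])}
top {'K': array([[449.46912281,   0.        , 260.17318425],
       [  0.        , 449.46912281, 194.5851034 ],
       [  0.        ,   0.        ,   1.        ]]), 'position': array([391.1651119 ,   0.997769  , 904.32328099]), 'rotation': array([ 0.16669486, -0.02304503, -1.55469599])}
0.1 [-3.13996442e+00 -2.28968786e-04  2.70682284e+00] 1.0020309520027035 [ 1.02984171 -0.41694535  0.06280225]
```

View pics/top0.png

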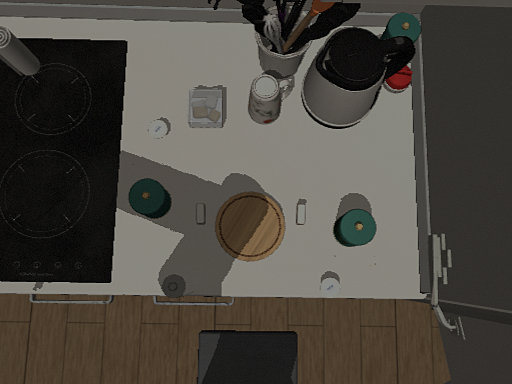

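View pics/side0.png

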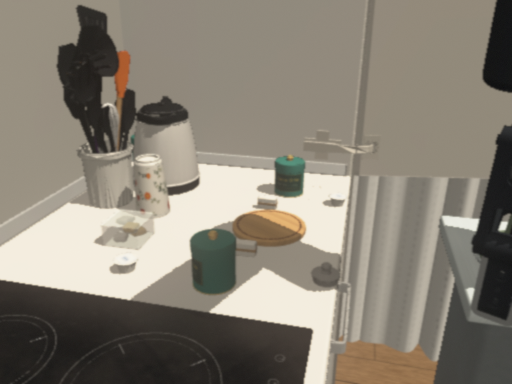

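Top view: tins at about px (148,198) and (356,227), trivet at (250,226), and a small bar on either side of it. The third tin at (403,28) is the one to ignore. In the side view the same tins are at (213,260) and (290,175).

```bash
cat > h.py <<'E'
from bench import bot, solve_ik, imaging
import cv2,numpy as np
from scipy.spatial.transform import Rotation as R
def ray(n,uv):
    m=imaging.camera_model(n);K=m["K"]
    d=np.linalg.inv(K)@[uv[0],uv[1],1.]; d=np.array([d[0],-d[1],-d[2]])
    return m["position"],R.from_euler("xyz",m["rotation"]).apply(d)
def onplane(n,uv,z):
    p,d=ray(n,uv);return p+d*(z-p[2])/d[2]
def tri(a,b):
    (p,d),(q,e)=ray("top",a),ray("side",b)
    s,t=np.linalg.lstsq(np.c_[d,-e],q-p,rcond=None)[0]
    return (p+s*d+q+t*e)/2,np.linalg.norm(p+s*d-q-t*e)
def blobs(img,lo,hi,roi,amin):
    x0,y0,x1,y1=roi;h=cv2.cvtColor(img,cv2.COLOR_BGR2HSV);m=np.zeros(h.shape[:2],np.uint8)
    m[y0:y1,x0:x1]=cv2.inRange(h,lo,hi)[y0:y1,x0:x1]
    n,l,st,c=cv2.connectedComponentsWithStats(m)
    return [(st[i],c[i],(l==i)) for i in range(1,n) if st[i,4]>=amin]
E
python3 - <<'E'
from h import *
T=cv2.imread("pics/top0.png");S=cv2.imread("pics/side0.png")
kn=((8,100,70),(22,255,255)); gr=((70,80,15),(95,255,255))
for n,im,rois in(("top",T,[(125,175,175,222),(330,205,380,250)]),("side",S,[(185,225,240,295),(270,150,308,197)])):
    for r in rois:
        for st,c,_ in blobs(im,*kn,r,4):print(n,"knob",st,c.round(1),onplane(n,c,84).round(1))
        for st,c,m in blobs(im,*gr,r,100):
            print(n,"green",st,c.round(1))
            if n=="top":
                pts=np.argwhere(m)[:,::-1]
                P=np.array([onplane(n,p,76) for p in pts])[:,:2].astype(np.float32);print(cv2.minEnclosingCircle(P))
for st,c,m in blobs(T,(8,60,40),(25,255,255),(205,180,295,270),600):
    P=np.array([onplane("top",p,14) for p in np.argwhere(m)[:,::-1]])[:,:2].astype(np.float32);print("triv",st,cv2.minEnclosingCircle(P))
for uv in((200,213),(301,213),(330,286),(173,286)):print(uv,onplane("top",uv,10).round())
E
```

```text
top knob [143 193   5   5  21] [145.  194.8] [524.9 196.2  84. ]
top green [ 129  179   41   39 1124] [148.8 197.8]
((521.1116943359375, 188.894775390625), 40.32478713989258)
top knob [356 223   7   7  38] [358.9 226.4] [ 473.9 -198.1   84. ]
top green [ 335  209   41   37 1048] [355.7 227.7]
((471.64215087890625, -191.48765563964844), 39.34282684326172)
side knob [234 225   6  13  61] [236.9 229.8] [494.2 172.7  84. ]
side knob [209 231   7   8  44] [212.3 234.4] [525.1 195.8  84. ]
side knob [288 156   5   4  16] [289.8 157.4] [ 474.5 -197.    84. ]
side green [276 157  28  12 197] [291.1 162.2]Traceback (most recent call last):
  File "<stdin>", line 13, in <module>
  File "h.py", line 9, in onplane
    p,d=ray(n,uv);return p+d*(z-p[2])/d[2]
        ~~~^^^^^^
  File "h.py", line 5, in ray
    m=imaging.camera_model(n);K=m["K"]
ValueError: time passes only in moves, steps and waits
```

```bash
sed -i 's/^def ray/_M={n:imaging.camera_model(n) for n in ("top","side")}\ndef ray/; s/m=imaging.camera_model(n);/m=_M[n];/' h.py
python3 - <<'E'
from h import *
T=cv2.imread("pics/top0.png")
for a,b in(((145,194.8),(212.3,234.4)),((358.9,226.4),(289.8,157.4))):print(tri(a,b))
for st,c,m in blobs(T,(8,60,40),(25,255,255),(205,180,295,270),600):
    P=np.array([onplane("top",p,14) for p in np.argwhere(m)[:,::-1]])[:,:2].astype(np.float32);print("triv",st,cv2.minEnclosingCircle(P))
for uv in((200,213),(301,213),(330,286),(173,286)):print(uv,onplane("top",uv,10).round())
for p in((525,196),(474,-197),(475,0)):
  for z in(200,22):
    for y in(np.pi/2,-np.pi/2):
        q=solve_ik([*p,z],[np.pi,0,y]);print(p,z,y,None if q is None else np.round(q,2))
E
```

```text
(array([524.92014712, 196.23020474,  84.16701418]), np.float64(0.14201828737562822))
(array([ 474.22966314, -198.26080326,   83.54581537]), np.float64(0.7204242575035346))
triv [ 215  191   70   70 3737] ((478.9435119628906, 2.808448076248169), 69.43809509277344)
(200, 213) [502. 102.  10.]
(301, 213) [ 506. -100.   10.]
(330, 286) [ 363. -157.   10.]
(173, 286) [359. 149.  10.]
(525, 196) 200 1.5707963267948966 [ 0.23  0.37 -0.22  0.99  0.    1.8 ]
(525, 196) 200 -1.5707963267948966 [ 0.23  0.37 -0.22  0.99  0.   -1.35]
(525, 196) 22 1.5707963267948966 [ 0.23  0.57 -0.41  0.59  0.    1.8 ]
(525, 196) 22 -1.5707963267948966 [ 0.23  0.57 -0.41  0.59  0.   -1.35]
(474, -197) 200 1.5707963267948966 [-0.54  0.28 -0.34  0.95  0.    1.03]
(474, -197) 200 -1.5707963267948966 [-0.54  0.28 -0.34  0.95  0.   -2.11]
(474, -197) 22 1.5707963267948966 [-0.54  0.5  -0.54  0.53  0.    1.03]
(474, -197) 22 -1.5707963267948966 [-0.54  0.5  -0.54  0.53  0.   -2.11]
(475, 0) 200 1.5707963267948966 [-0.16  0.21 -0.43  0.93  0.    1.42]
(475, 0) 200 -1.5707963267948966 [-0.16  0.21 -0.43  0.93  0.   -1.73]
(475, 0) 22 1.5707963267948966 [-0.16  0.45 -0.64  0.48  0.    1.42]
(475, 0) 22 -1.5707963267948966 [-0.16  0.45 -0.64  0.48  0.   -1.73]
```

```bash
cat >> h.py <<'E'
O=[np.pi,0,np.pi/2]
def fz(): return float(np.mean([(bot.dwell(.05),bot.get_state()["contact_force"][2])[1] for _ in range(4)]))
def pick(x,y,z=22):
    bot.move_ptp([x,y,130],O); bot.movel([x,y,z+3],max_speed=100,threshold=8); bot.dwell(.2)
    f0=fz(); bot.grip(0.0,50); o=bot.get_state()["opening"]
    p=bot.get_state()["tcp_pos"]; bot.movel([p[0],p[1],p[2]+35],max_speed=80); bot.dwell(.3)
    s=bot.get_state(); f1=fz(); print("pick tcp",np.round(p,1),"opening",round(o,3),"f0,f1,diff",f0,f1,f1-f0,"tq",s["wrist_torque"],"t",s["t"])
E
python3 - <<'E'
from h import *
pick(525,196)
cv2.imwrite("pics/side1.png",imaging.capture("side"))
E
```

```text
pick tcp [525.2 196.   25.3] opening 0.754 f0,f1,diff 0.2742603152733783 -1.5025752632425096 -1.7768355785158878 tq [-0.01443074  0.00530946 -0.0278526 ] t 4.5083
```

View pics/side1.png

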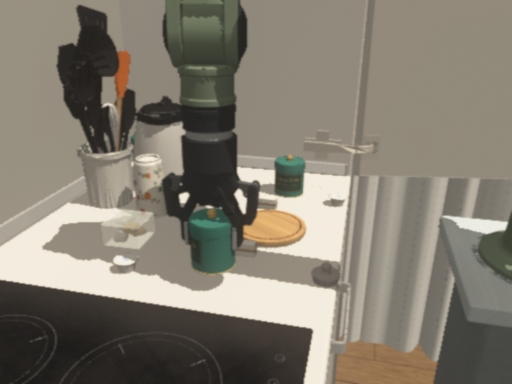

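The side view shows the first tin lifted clear at (212,240). Its weight reads about 1.5–1.8 N, far below the full tin's 4.4 N minimum, so it is the light one. I'll set it back and weigh the other.

```bash
cat >> h.py <<'E'
def place(z):
    p=bot.get_state()["tcp_pos"]; hit=bot.movel([p[0],p[1],z+4],max_speed=80)
    hit=bot.movel([p[0],p[1],z-2],max_speed=15,threshold=4); s=bot.get_state()
    print("place",hit,np.round(s["tcp_pos"],1),"fz",s["contact_force"][2]); bot.grip(1.0); bot.dwell(.2)
    bot.movel([p[0],p[1],z+110],max_speed=120); print("t",bot.get_state()["t"])
E
python3 - <<'E'
from h import *
place(25.3)
pick(474.2,-197.8)
cv2.imwrite("pics/side2.png",imaging.capture("side"))
E
```

```text
place True [525.8 196.2  25.4] fz 5.5956155376669425
t 7.2833
pick tcp [ 474.4 -197.8   25.4] opening 0.754 f0,f1,diff 0.20093720304745688 -4.929273332130902 -5.1302105351783585 tq [ 0.01351822  0.0231181  -0.04079685] t 11.575
```

View pics/side2.png

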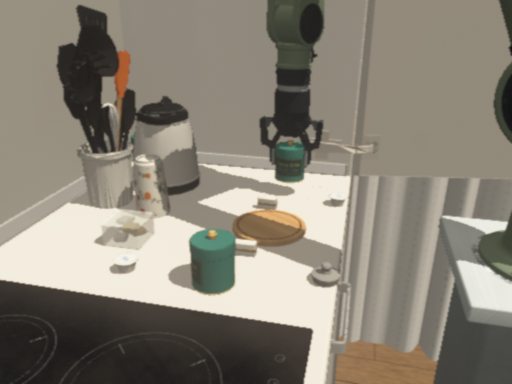

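The side view shows the light tin upright at (213,260) and the second tin lifted at (290,162). The second tin weighs about 5.1 N, so it is the full one. It goes on the trivet.

```bash
python3 - <<'E'
from h import *
p=bot.get_state()["tcp_pos"]
bot.movel([p[0],p[1],110],max_speed=100)
bot.movel([478.9,2.8,110],max_speed=130); bot.dwell(.2)
place(39.4)
bot.move_ptp([400,-250,230],O)
cv2.imwrite("pics/side3.png",imaging.capture("side"));T=imaging.capture("top");cv2.imwrite("pics/top3.png",T)
print(bot.get_state()["t"])
E
```

```text
place True [479.5   2.2  39.4] fz 5.938770499863487
t 17.3333
18.5083
```

View pics/top3.png

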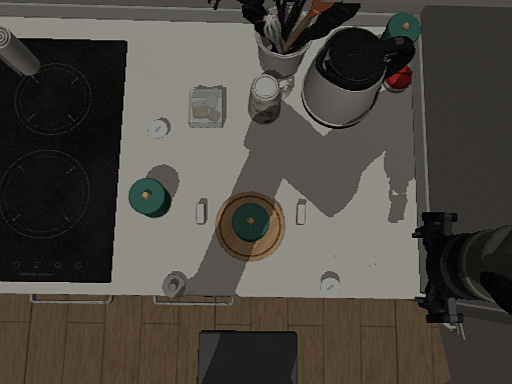

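View pics/side3.png

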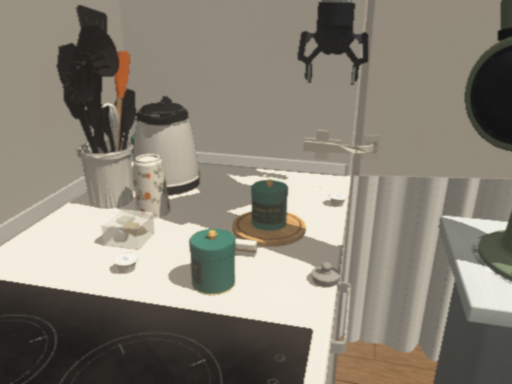

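The top view shows the full tin upright at (250,222) inside the trivet ring, and the light tin at (149,198). The side view agrees, with the full tin at (269,205) on the trivet, and the gripper is clear of both.

```bash
python3 - <<'E'
from h import *
print(tri((250.5,221),(269,184)),bot.get_state()["contact_force"].round(1))
bot.sign_off()
E
```

```text
(array([479.82807219,   1.38141505,  94.50401118]), np.float64(1.7692338927017492)) [-0.3  0.2  1.2]
the job is handed in; nothing more can be done
```

The full tin is now upright on the trivet, and the nearly empty one is upright on the worktop at its original spot, off the trivet. I handed the job in at about 18.5 s on the robot's clock, against the 54 s limit.

- **Weighing:** I lifted each tin about 35 mm. The left one (tin at y ≈ +196 mm) read about 1.8 N and the right one (y ≈ −198 mm) about 5.1 N, so the right one is full. The 1.8 N is more than the 1.1 N expected for a nearly empty tin, but it is far below the 4.4 N minimum for a full one.
- **Final position:** Both views taken after placing show the two tins upright. The full tin's knob triangulates to (480, 1) mm, about 2 mm from the trivet centre at (479, 3). Its height of 94.5 mm is a few mm below the 98 mm expected for the height of a tin at its spot on the trivet. That height came from pixels I read by eye, with the knob's middle below its top.
- **Robot clear:** The gripper was open and touching nothing. The leftover force reading was about 1 N.

No check failed.

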